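# Open the ratchet clamp for stone samples

### The job

Open the stone-sample clamp fully: press the ribbed thumb plate on its sliding jaw down to free the ratchet, and with the plate kept down push the jaw back along its bar, away from the fixed jaw, until it is home against the end stop; then let go. Use only the fingertips: do not force the jaw over the engaged ratchet, pick nothing up, and leave the small stone in the clamp and the things around it where they are.

Things in the scene. Friction and masses are not known exactly. Their poses are not given: they have to be found in the camera images.
- clamp: Blue steel ratchet clamp fixed flat on the bench, 370 mm long, 130 mm wide. Origin: centre of its underside, on the bench. Its x axis points along the bar in the opening direction (from the fixed jaw towards the end stop), z up. Two rails (their tops, the bed, at z = 50 mm) with a slot between them in which lies the toothed steel bar. Fixed jaw at x = -175 to -150 mm, 110 mm wide, top at z = 118 mm; end stop at x = 166 to 181 mm, top at z = 80 mm.
- jaw (a joint): Travel of the sliding jaw along the clamp's +x, in m: 0 = closed on the stone, 0.145 = fully open, against the end stop. The jaw's front face is at clamp x = -88 mm + joint. Ratchet teeth every 12 mm stop it from opening (it gives up to 12 mm until a tooth catches) unless the thumb plate is held down; moving in the closing direction it clicks freely. Slides with about 4 N of friction and stays where it is left.
- release (a joint): Travel of the thumb plate straight down, in m: 0 = up (ratchet engaged), 0.012 = fully down. The ratchet is free from about 0.005 on; aim for 0.007 to 0.012. A spring (about 2 N at first, 6 N fully down) lifts it as soon as it is let go.
- release_top (a point): Centre of the upper face of the thumb plate: a flat ribbed bare-steel plate, 44 mm long (along clamp x) and 52 mm wide, riding on the sliding jaw, its face 98 mm above the bench when up. It moves with the jaw and the plate; axes as the clamp's. In front of it (clamp -x) the jaw's front plate ends 4 mm lower, at 94 mm above the bench, its front face 38 mm from this point.
- jaw_upright (a point): On the front face of the jaw's blue upright (76 mm wide, 14 mm thick, top 142 mm above the bench), which stands just behind the thumb plate, 25 mm in clamp +x from the plate's centre: a fingertip that holds the plate down pushes the jaw back against this face. The point is at mid width, 120 mm above the bench; axes as the clamp's.
- sett: Small grey stone block, 55 x 60 x 62 mm high, 0.5 kg, loose, standing on the clamp's bed between the jaws, near the fixed jaw. Origin: centre of its underside. To be left alone.
- block: Bigger grey stone block, 80 x 70 x 70 mm high, loose on the bench. Origin: centre of its underside. To be left alone.
- jar: Closed specimen jar, 52 mm across, 70 mm high, loose on the bench. Origin: centre of its underside. To be left alone.
- hammer: Hammer, 260 mm long, lying on the bench along its x axis. To be left alone.

How it is judged:
On the way, in this order (a step that is already met when the one before it is completed fails the run):
1. the thumb plate is pressed at least 5 mm down while the jaw is still within 18 mm of where it started (value of joint release above 0.005 m and distance of jaw_upright from where it was at the start of the episode below 0.018 m and contact force between the fingers and anything else above 0.3 N), for 0.1 s.
2. the jaw is pushed back to within 7 mm of the end stop (value of joint jaw above 0.138 m), for 0.1 s.
At the end, for the whole second after the job is handed in: The sliding jaw is within 7 mm of fully open, the thumb plate is back up (within 4 mm), and the small stone stands within 10 mm of its starting place (value of joint jaw above 0.138 m and value of joint release below 0.004 m and distance of sett from where it was at the start of the episode below 0.01 m); the robot touches nothing.
It fails at once if the stone in the clamp is lifted, carried or shifted by more than 10 mm (distance of sett from where it was at the start of the episode above 0.01 m).
It fails at once if a bystander (bigger block, jar, hammer) is lifted or shifted by more than 20 mm (distance of any of block, jar, hammer from where it was at the start of the episode above 0.02 m).
It also fails if it takes over 38 s, if anything falls off the work surface, if the arm or the gripper's body presses on something with over 40 N, if the wrist force passes 120 N, or if a joint passes its speed limit or range.

### The arm

A 6-joint arm with a two-finger parallel gripper is mounted at the origin on the work surface. World frame = base frame: x ahead of the robot, y to its left, z up, the work surface at z = 0. Lengths are in m, angles in rad, forces in N, time in s.
With the tool pointing down it reaches from about 0.3 to 0.775 m from the base axis. Payload 14.6 kg.
Tool frame: the origin (TCP) lies between the finger pads; the fingertips stand 11 mm ahead of it and the grasp point (between the pads) lies 8 mm behind it; z points along the fingers, x is the direction in which the jaws open and shut, and the axes are right-handed (so a half turn about z gives the same grasp; the last joint's range is limited). The gripper opens to 85 mm and grips with 20 to 120 N. Pads are 22 mm wide; open, the fingers measure 114 mm over their backs; the gripper's body (76 mm by 85 mm) begins 54 mm behind the grasp point. The pads swing forward as they close: fully open they stand 13 mm farther back than shut.
Start: joints at [1.041, 0.3, 1.521, -0, 1.321, -0.067], TCP at [0.246, 0.492, 0.242] pointing down, gripper open.
Joint ranges: [-3.03, 3.03], [-0.79, 2.21], [0.23, 2.52], [-1.04, 4.18], [0, 3.07], [-2.55, 2.55]. Speed limits (rad/s): [2.22, 2.22, 2.57, 3.14, 3.14, 3.14].

### API

Orientations are given as a 3x3 rotation matrix whose columns are the frame's x, y, z axes.
In Python, from workcell import env gives the robot as it stands.
- The arm moves only by the tool step_arm, never from a script. Its argument "plan" is a list that holds one entry, the list of rows, each a list of 7 numbers: the shift along the world's x, y, z in mm, then the turn, a rotation vector about the world's x, y, z in rad, then the opening in per cent of the stroke, from 0 (shut) to 100 (fully open). In form: [[[x, y, z, wx, wy, wz, hand], ...]]. A call has 1 to 20 rows; each row shifts and turns the commanded pose from where the row before left it; what a row does not reach is not made up. A row lasts 1/10 s, in which the tool goes at most 50 mm and 8.59 degrees, less where a joint would pass 70% of its speed; a pose out of reach is approached as far as the arm can. A call is refused whole if a number of a shift passes 50 or a number of a turn 0.15, either way. A call with a gripper value outside its range is refused whole. The fingers move at their own pace and stop on an object; "force" is the grip in N (left out, the last holds). Time passes only in rows, so rows that do not move let the fingers close. It gives the time, the measured TCP pose, the force and the opening at its end, in the units of the state.
- env.read_state(): the state, without advancing time (a new reading comes with each control period).
- env.camera(name): name is "scene" or "top" or "wrist"; returns (picture, depth): 400x640x3 uint8, red, green, blue; 400x640 float32, m along the optical axis (not along the pixel's ray), 0 where there is no reading.
- env.camera_model(name): a dict with "vfov" (degrees; the focal length in pixels is half the picture's height over the tangent of half this angle, whatever the lens; pixels are square), "cx", "cy" (the principal point, pixels), "dist_coeffs" ([k1, k2, p1, p2, k3] as OpenCV has them; the pictures are not rectified), "position" and "rotation" of the camera in the world. Camera axes: x right, y down, z forward; pixel columns grow to the right and rows downward; lengths in m; the calibration is good to about 2 mm. A picture is of the moment at which its call begins: read the wrist's pose just before it. camera_model takes no time and is no camera call; for the wrist camera it gives the pose at the moment of the call.
- env.close_job(): hands the job in, once; it reports no verdict.
The state is a dict: "time_s": time; "joint_positions": joint angles; "dq": joint speeds; "joint_torque": joint torques, N m; "tool_pos": TCP position; "tool_rot": TCP orientation; "wrist_force": force on the tool from outside, world axes, zero at the start; "ft_torque": the same for the moment, N m; "gripper_width": opening from 0.0 (shut) to 1.0 (fully open).
Only numpy, scipy, OpenCV 4.12 (cv2) and the standard library are available. Lean on these libraries where they do the work, as an engineer would, in place of code of your own. Each camera call takes 0.05 s, during which the arm holds its last target. There are 200 camera calls.

## Working session

There is one attempt and no reset: what is moved stays moved. The work goes in short steps, Python scripts to look and compute and a tool call to move; the robot and the scene stay as the last step left them, time stands still between calls to the robot, and variables do not carry over. Pictures are saved under pics/ and viewed, about 8 in all and at most 12, crops included, and the job is handed in when it is done.

Besides the shell and the picture viewer there is one more tool, called after "Call:" as name(argument=value, ...), one argument or row to a line, values as JSON. step_arm: Moves the arm, as the interface text tells. Its arguments: {"type":"object","properties":{"plan":{"type":"array"},"force":{"type":"number"}},"required":["plan"]}

```bash
mkdir -p pics; cat > h.py <<'E'
import numpy as np, cv2
from workcell import env
def K(m):
    f=200/np.tan(np.radians(m["vfov"])/2); return np.array([[f,0,m["cx"]],[0,f,m["cy"]],[0,0,1.]])
def cloud(d,m):
    v,u=np.mgrid[0:400,0:640]
    p=cv2.undistortPoints(np.stack([u,v],-1).reshape(-1,1,2).astype(np.float64),K(m),np.array(m["dist_coeffs"])).reshape(400,640,2)
    c=np.dstack([p,np.ones((400,640))])*d[...,None]
    return c@np.array(m["rotation"]).T+np.array(m["position"])
def snap(n):
    m=env.camera_model(n); im,d=env.camera(n); return im,d,m,cloud(d,m)
E
python3 - <<'E'
from h import *
for n in("top","scene"):
    im,d,m,P=snap(n); cv2.imwrite(f"pics/{n}1.png",im[...,::-1]); np.savez(f"{n}1.npz",im=im,d=d,P=P)
    print(n,np.round(m["position"],3),np.round(m["rotation"],2).tolist(),(d>0).mean())
s=env.read_state();print(s["time_s"],s["tool_pos"],np.round(s["tool_rot"],3).tolist(),s["gripper_width"])
E
```

```text
top [ 0.467 -0.01   0.761] [[0.02, -0.99, 0.11], [-1.0, -0.02, 0.01], [-0.01, -0.11, -0.99]] 0.99596484375
scene [0.986 0.242 0.947] [[-0.53, 0.73, -0.43], [0.85, 0.47, -0.26], [0.01, -0.5, -0.87]] 0.99575390625
0.1 [0.24545863 0.49197713 0.24178176] [[0.446, 0.895, -0.001], [0.895, -0.446, -0.001], [-0.001, -0.0, -1.0]] 1.00226390322564
```

View pics/top1.png

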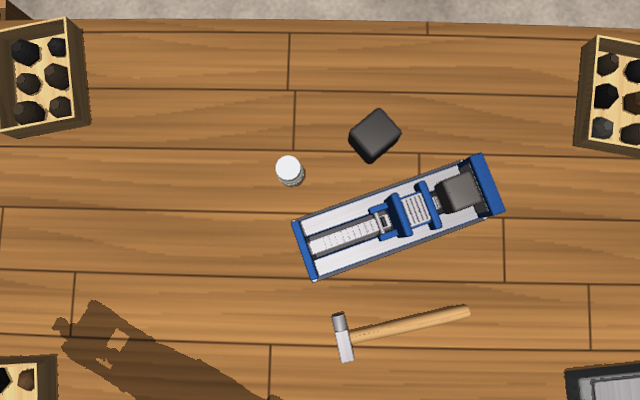

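View pics/scene1.png

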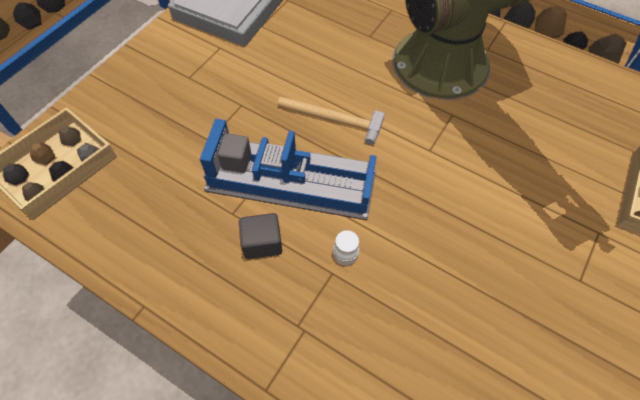

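The top view shows the fixed jaw at about (488,185), the sett at (460,193), the thumb plate at (415,209), the upright at (399,215) and the end stop at (305,250). The block, jar and hammer are clear of the jaw's path. The scene view agrees.

```bash
python3 - <<'E'
from h import *
for n in("top","scene"):
    z=np.load(n+"1.npz");im=z["im"].astype(int);P=z["P"]
    r,g,b=im[...,0],im[...,1],im[...,2]
    blue=(b>r+40)&(b>g+25)&(P[...,0]>.25)&(P[...,0]<.7)&(abs(P[...,1])<.3)
    Z=P[...,2]
    def rect(mask,t):
        q=P[mask][:,:2]
        if len(q)<8: print(t,len(q));return
        (c,s,a)=cv2.minAreaRect((q*1000).astype(np.float32)); print(n,t,len(q),np.round(c,1),np.round(s,1),round(a,1),"z",np.round(np.median(P[mask][:,2])*1000,1))
    rect(blue&(abs(Z-.142)<.005),"upright top")
    rect(blue&(abs(Z-.118)<.006),"fixed top/118")
    k,l=cv2.connectedComponents((blue&(abs(Z-.08)<.005)).astype(np.uint8))
    for i in range(1,k):
        if (l==i).sum()>30: rect(l==i,"80 comp")
    steel=(abs(r-b)<30)&(r>110)&(abs(Z-.098)<.006)&(P[...,0]>.3)&(P[...,0]<.65)&(abs(P[...,1])<.3)
    k,l=cv2.connectedComponents(steel.astype(np.uint8))
    for i in range(1,k):
        if (l==i).sum()>30: rect(l==i,"plate")
E
```

```text
top upright top 347 [ 520.5 -126.3] [74.2 13.3] 20.4 z 140.7
top fixed top/118 831 [ 578.5 -277. ] [107.8  24.1] 21.3 z 116.8
top 80 comp 118 [536.5 -95.7] [11.4 33. ] 22.0 z 80.9
top 80 comp 486 [458.3  35.5] [107.8  14.5] 20.9 z 78.8
top 80 comp 34 [ 508.5 -171.9] [ 3.5 35.1] 19.3 z 81.1
top 80 comp 123 [ 488.3 -114.1] [11.5 32.7] 21.2 z 81.1
top plate 577 [ 533.4 -159. ] [50.9 37.1] 20.9 z 97.1
scene upright top 180 [ 523.8 -125.4] [75.2 12.8] 20.0 z 140.9
scene fixed top/118 536 [ 554.4 -203.4] [110.4 180.6] 20.7 z 116.8
scene 80 comp 88 [ 490.9 -114.5] [15.2 33. ] 21.4 z 80.6
scene 80 comp 293 [461.9  35.9] [109.7  14.6] 21.4 z 79.1
scene 80 comp 272 [ 542.8 -136.4] [ 50.2 106.9] 29.7 z 80.4
scene plate 373 [ 535.4 -159. ] [54.3 41.1] 26.7 z 97.2
```

Call:
step_arm(
  plan=[
    [[9.5, -21.5, 0, 0, 0, -0.037, 0], [9.5, -21.5, 0, 0, 0, -0.037, 0], [9.5, -21.5, 0, 0, 0, -0.037, 0], [9.5, -21.5, 0, 0, 0, -0.037, 0], [9.5, -21.5, 0, 0, 0, -0.037, 0], [9.5, -21.5, 0, 0, 0, -0.037, 0], [9.5, -21.5, 0, 0, 0, -0.037, 0], [9.5, -21.5, 0, 0, 0, -0.037, 0], [9.5, -21.5, 0, 0, 0, -0.037, 0], [9.5, -21.5, 0, 0, 0, -0.037, 0], [9.5, -21.5, 0, 0, 0, -0.037, 0], [9.5, -21.5, 0, 0, 0, -0.037, 0], [9.5, -21.5, 0, 0, 0, -0.037, 0], [9.5, -21.5, 0, 0, 0, -0.037, 0], [9.5, -21.5, 0, 0, 0, -0.037, 0], [9.5, -21.5, 0, 0, 0, -0.037, 0], [9.5, -21.5, 0, 0, 0, -0.037, 0], [9.5, -21.5, 0, 0, 0, -0.037, 0], [9.5, -21.5, 0, 0, 0, -0.037, 0], [9.5, -21.5, 0, 0, 0, -0.037, 0]],
  ],
)

```text
time_s: 2.1
tool_pos: [0.4357, 0.0612, 0.2421]
tool_rot: [[0.934, 0.358, -0.0], [0.358, -0.934, -0.0], [-0.0, -0.0, -1.0]]
wrist_force: [0.1, 0.3, 0.2]
gripper_width: -0.003
```

Call:
step_arm(
  plan=[
    [[9.5, -21.5, -5, 0, 0, 0, 0], [9.5, -21.5, -5, 0, 0, 0, 0], [9.5, -21.5, -5, 0, 0, 0, 0], [9.5, -21.5, -5, 0, 0, 0, 0], [9.5, -21.5, -5, 0, 0, 0, 0], [9.5, -21.5, -5, 0, 0, 0, 0], [9.5, -21.5, -5, 0, 0, 0, 0], [9.5, -21.5, -5, 0, 0, 0, 0], [9.5, -21.5, -5, 0, 0, 0, 0], [9.5, -21.5, -5, 0, 0, 0, 0], [0, 0, 0, 0, 0, 0, 0], [0, 0, 0, 0, 0, 0, 0]],
  ],
)

```text
time_s: 3.3
tool_pos: [0.5303, -0.1528, 0.1918]
tool_rot: [[0.933, 0.359, -0.001], [0.359, -0.933, 0.0], [-0.001, -0.001, -1.0]]
wrist_force: [1.2, -0.2, -0.2]
gripper_width: 0.002
```

```bash
python3 - <<'E'
from h import *
s=env.read_state();print(s["time_s"],s["tool_pos"],np.round(s["tool_rot"],3).tolist(),s["gripper_width"],s["wrist_force"])
im,d,m,P=snap("wrist"); cv2.imwrite("pics/w1.png",im[...,::-1])
r,g,b=[im[...,i].astype(int) for i in range(3)];Z=P[...,2]
blue=(b>r+40)&(b>g+25)
def rect(mask,t):
    k,l=cv2.connectedComponents(mask.astype(np.uint8))
    for i in range(1,k):
        if (l==i).sum()>200:
            c,sz,a=cv2.minAreaRect((P[l==i][:,:2]*1000).astype(np.float32)); print(t,(l==i).sum(),np.round(c,1),np.round(sz,1),round(a,1),np.round(np.median(Z[l==i])*1e3,1))
rect(blue&(abs(Z-.142)<.005),"upright"); rect((abs(r-b)<30)&(r>100)&(abs(Z-.098)<.004),"plate"); rect(blue&(abs(Z-.118)<.005),"fixed")
# gripper tip in own camera
T=(P-s["tool_pos"])@np.array(s["tool_rot"]); g=(d>0)&(abs(T[...,0])<.06)&(abs(T[...,1])<.03)&(T[...,2]<.03)&(T[...,2]>-.06)
print(g.sum()); 
if g.sum(): q=T[g]*1000; print(np.round(np.percentile(q,[1,50,99],axis=0),1))
E
```

```text
3.3 [ 0.53027233 -0.15276962  0.19182644] [[0.933, 0.359, -0.001], [0.359, -0.933, 0.0], [-0.001, -0.001, -1.0]] 0.002034822603806749 [ 1.1599792  -0.23659477 -0.16449466]
upright 2296 [ 523.1 -125.2] [74.1 13.9] 21.4 139.3
plate 1888 [ 536.3 -159.1] [50.5 34.1] 21.3 95.7
18885
[[-44.1 -17.7 -59.8]
 [  1.4 -11.6 -44.7]
 [ 46.9   7.9   3.7]]
```

View pics/w1.png

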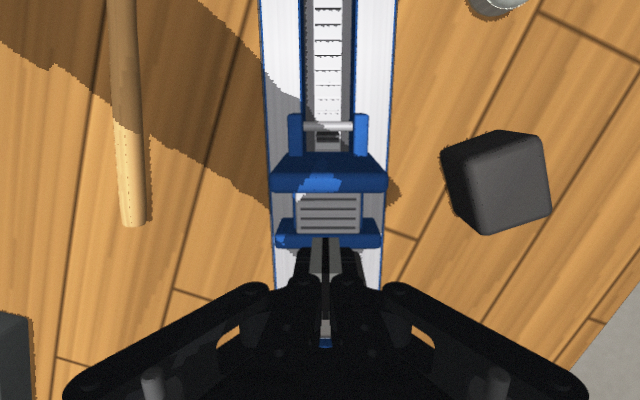

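The wrist view shows the plate at (328,212) with the upright behind it at (328,175), and the shut fingers lined up on them. The upright centre from this view agrees with the earlier views within 2 mm. Now going down.

Call:
step_arm(
  plan=[
    [[2.8, 1.1, -7, 0, 0, 0, 0], [0, 0, -7, 0, 0, 0, 0], [0, 0, -7, 0, 0, 0, 0], [0, 0, -7, 0, 0, 0, 0], [0, 0, -7, 0, 0, 0, 0], [0, 0, -7, 0, 0, 0, 0], [0, 0, -7, 0, 0, 0, 0], [0, 0, -7, 0, 0, 0, 0], [0, 0, -7, 0, 0, 0, 0], [0, 0, -7, 0, 0, 0, 0], [0, 0, -7, 0, 0, 0, 0], [0, 0, 0, 0, 0, 0, 0], [0, 0, 0, 0, 0, 0, 0]],
  ],
)

```text
time_s: 4.65
tool_pos: [0.5334, -0.1518, 0.1153]
tool_rot: [[0.933, 0.36, -0.0], [0.36, -0.933, -0.0], [-0.0, -0.0, -1.0]]
wrist_force: [0.4, -1.0, -0.5]
gripper_width: -0.0
```

Call:
step_arm(
  plan=[
    [[0, 0, -3, 0, 0, 0, 0], [0, 0, -3, 0, 0, 0, 0], [0, 0, -2, 0, 0, 0, 0], [0, 0, -2, 0, 0, 0, 0], [0, 0, 0, 0, 0, 0, 0], [0, 0, 0, 0, 0, 0, 0]],
  ],
)

```text
time_s: 5.25
tool_pos: [0.5335, -0.1518, 0.1055]
tool_rot: [[0.933, 0.36, 0.0], [0.36, -0.933, -0.0], [0.0, 0.0, -1.0]]
wrist_force: [-0.1, -0.2, 3.0]
gripper_width: -0.003
```

Call:
step_arm(
  plan=[
    [[0, 0, -2, 0, 0, 0, 0], [0, 0, -2, 0, 0, 0, 0], [0, 0, -1.5, 0, 0, 0, 0], [0, 0, 0, 0, 0, 0, 0], [0, 0, 0, 0, 0, 0, 0], [0, 0, 0, 0, 0, 0, 0]],
  ],
)

```text
time_s: 5.85
tool_pos: [0.5334, -0.1518, 0.0999]
tool_rot: [[0.933, 0.36, 0.0], [0.36, -0.933, -0.0], [0.0, 0.0, -1.0]]
wrist_force: [-0.6, -0.4, 5.4]
gripper_width: 0.002
```

Call:
step_arm(
  plan=[
    [[-1.1, 2.8, 0, 0, 0, 0, 0], [-1.1, 2.8, 0, 0, 0, 0, 0], [-1.1, 2.8, 0, 0, 0, 0, 0], [-1.1, 2.8, 0, 0, 0, 0, 0], [-1.1, 2.8, 0, 0, 0, 0, 0], [-1.1, 2.8, 0, 0, 0, 0, 0], [-1.1, 2.8, 0, 0, 0, 0, 0], [-1.1, 2.8, 0, 0, 0, 0, 0]],
  ],
)

```text
time_s: 6.65
tool_pos: [0.5247, -0.1292, 0.1]
tool_rot: [[0.933, 0.36, 0.001], [0.36, -0.933, -0.0], [0.001, 0.001, -1.0]]
wrist_force: [1.9, -3.9, 5.1]
gripper_width: 0.005
```

Call:
step_arm(
  plan=[
    [[-1.8, 4.7, 0, 0, 0, 0, 0], [-1.8, 4.7, 0, 0, 0, 0, 0], [-1.8, 4.7, 0, 0, 0, 0, 0], [-1.8, 4.7, 0, 0, 0, 0, 0], [-1.8, 4.7, 0, 0, 0, 0, 0], [-1.8, 4.7, 0, 0, 0, 0, 0], [-1.8, 4.7, 0, 0, 0, 0, 0], [-1.8, 4.7, 0, 0, 0, 0, 0], [-1.8, 4.7, 0, 0, 0, 0, 0], [-1.8, 4.7, 0, 0, 0, 0, 0], [-1.8, 4.7, 0, 0, 0, 0, 0], [-1.8, 4.7, 0, 0, 0, 0, 0], [-1.8, 4.7, 0, 0, 0, 0, 0], [-1.8, 4.7, 0, 0, 0, 0, 0], [-1.8, 4.7, 0, 0, 0, 0, 0], [-1.8, 4.7, 0, 0, 0, 0, 0], [-1.8, 4.7, 0, 0, 0, 0, 0], [-1.8, 4.7, 0, 0, 0, 0, 0], [-1.8, 4.7, 0, 0, 0, 0, 0], [0, 0, 0, 0, 0, 0, 0]],
  ],
)

```text
time_s: 8.65
tool_pos: [0.49, -0.0394, 0.0998]
tool_rot: [[0.933, 0.36, -0.0], [0.36, -0.933, 0.0], [-0.0, -0.0, -1.0]]
wrist_force: [0.1, 1.8, 5.1]
gripper_width: 0.002
```

Call:
step_arm(
  plan=[
    [[-1.1, 2.8, 0, 0, 0, 0, 0], [-1.1, 2.8, 0, 0, 0, 0, 0], [-1.1, 2.8, 0, 0, 0, 0, 0], [-1.1, 2.8, 0, 0, 0, 0, 0]],
  ],
)

```text
time_s: 9.05
tool_pos: [0.4859, -0.0286, 0.0998]
tool_rot: [[0.933, 0.36, 0.0], [0.36, -0.933, -0.0], [0.0, 0.0, -1.0]]
wrist_force: [2.1, -3.3, 5.3]
gripper_width: -0.003
```

Call:
step_arm(
  plan=[
    [[-0.7, 1.9, 0, 0, 0, 0, 0], [-0.7, 1.9, 0, 0, 0, 0, 0]],
  ],
)

```text
time_s: 9.25
tool_pos: [0.485, -0.0263, 0.0999]
tool_rot: [[0.933, 0.36, 0.002], [0.36, -0.933, -0.003], [0.0, 0.003, -1.0]]
wrist_force: [10.0, -33.5, -2.9]
gripper_width: -0.002
```

The force along the bar rose to 35 N, so the jaw is against the stop. I'll ease off, back the tip 4 mm away from the upright and lift.

Call:
step_arm(
  plan=[
    [[0.7, -1.9, 0, 0, 0, 0, 0], [0, 0, 0, 0, 0, 0, 0], [0, 0, 0, 0, 0, 0, 0], [1, -2.5, 0, 0, 0, 0, 0], [0.7, -1.9, 0, 0, 0, 0, 0], [0, 0, 4, 0, 0, 0, 0], [0, 0, 5, 0, 0, 0, 0], [0, 0, 8, 0, 0, 0, 0], [0, 0, 15, 0, 0, 0, 0], [0, 0, 20, 0, 0, 0, 0], [0, 0, 20, 0, 0, 0, 0], [0, 0, 20, 0, 0, 0, 0], [0, 0, 20, 0, 0, 0, 0], [0, 0, 20, 0, 0, 0, 0], [0, 0, 0, 0, 0, 0, 0], [0, 0, 0, 0, 0, 0, 0]],
  ],
)

```text
time_s: 10.85
tool_pos: [0.4867, -0.0314, 0.2317]
tool_rot: [[0.933, 0.36, 0.0], [0.36, -0.933, -0.0], [0.0, 0.0, -1.0]]
wrist_force: [0.1, -0.0, -0.9]
gripper_width: 0.003
```

```bash
python3 - <<'E'
from h import *
im,d,m,P=snap("scene"); cv2.imwrite("pics/s2.png",im[...,::-1])
iw,dw,mw,Pw=snap("wrist"); cv2.imwrite("pics/w2.png",iw[...,::-1])
for n,im,P in(("scene",im,P),("wrist",iw,Pw)):
    r,g,b=[im[...,i].astype(int) for i in range(3)];Z=P[...,2]
    blue=(b>r+40)&(b>g+25)
    for t,mk in(("upright",blue&(abs(Z-.141)<.005)),("stop",blue&(abs(Z-.079)<.004)),("plate",(abs(r-b)<30)&(r>100)&(abs(Z-.094)<.012))):
        mk=mk&(abs(P[...,0]-.5)<.15)&(abs(P[...,1])<.2)
        k,l=cv2.connectedComponents(mk.astype(np.uint8))
        for i in range(1,k):
            if (l==i).sum()>100:
                c,sz,a=cv2.minAreaRect((P[l==i][:,:2]*1000).astype(np.float32)); print(n,t,(l==i).sum(),np.round(c,1),np.round(sz,1),np.round(np.median(Z[l==i])*1e3,1))
s=env.read_state();print(s["time_s"],s["tool_pos"],s["wrist_force"])
E
```

```text
scene upright 187 [478.6  -6.4] [77.3 12.4] 140.9
scene stop 459 [469.   15.4] [109.3  58.6] 79.6
scene stop 130 [512.  -29.8] [16.6 48.2] 80.4
scene plate 431 [488.6 -37.3] [55. 43.] 97.5
wrist upright 1684 [477.9  -6. ] [75.1 13.2] 139.2
wrist stop 2816 [466.7  21.1] [108.7  45.9] 78.2
wrist plate 1446 [490.  -39.2] [50.  35.2] 95.7
10.95 [ 0.48650517 -0.03131935  0.23087877] [-0.69865717  0.07248031 -0.3982131 ]
```

View pics/s2.png

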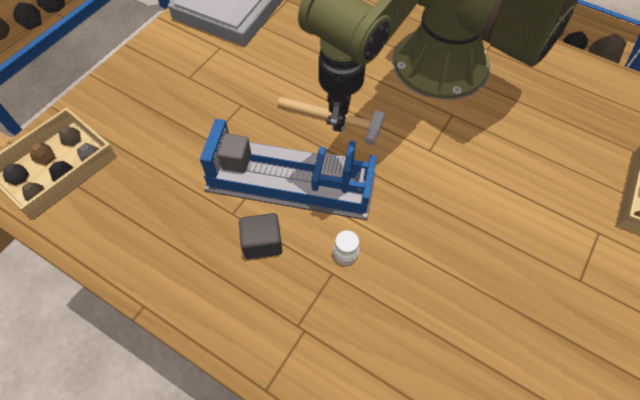

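The scene view shows the jaw with its rear arms against the end stop at about (360,175). The sett is still at (234,152), and the block, jar and hammer look unmoved. The upright is about 46 mm from the end stop's centre (46.5 mm expected fully open), and the plate is back at 97.5 mm, its starting height.

```bash
python3 -c "
from workcell import env
print(env.close_job())"
```

```text
the job is handed in; nothing more can be done
None
```

The clamp is open and the job is handed in. With the fingers shut, I pressed the thumb plate about 9 mm down (5.4 N). I then pushed the jaw back against its upright at about 4 N until the force jumped to 35 N at the end stop, eased off and lifted clear. It took about 11 s of robot time.

**Last checks:**
- **Jaw:** the upright's centre is about 46 mm from the end stop's centre. I expected 46.5 mm when fully open.
- **Thumb plate:** it is back up at 97.5 mm, the height it measured at the start (97.2 mm).
- **Robot:** the fingertips are about 120 mm above the plate, and the wrist force is near zero.
- **Stone, block, jar and hammer:** they look unmoved in the scene picture. I judged this by eye and did not measure it.

No check failed. The two fixed cameras disagreed by 2–3 mm, so I averaged them; the wrist camera agreed with that within 2 mm. At the moment of the 35 N push, the vertical wrist force briefly read -2.9 N instead of about 5 N. I put that down to friction against the upright and did not look into it further.

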